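# Put the watch bench's jobs away under their dust covers

### The job

Put the open jobs away for the night: set the square quartz movement squarely on the square pad of the largest tray and the round pocket-watch movement on the round pad of the middle tray, then cover all three trays, each with the clear dust cover of its own size, centred and fully home on the tray's flange. The small tray already holds its movement. Set everything down rather than dropping it, and leave the oil bottle and the loupe where they stand.

Things in the scene. Friction and masses are not known exactly. Their poses are not given: they have to be found in the camera images.
- tray_large: Largest of three round grey trays, fixed to the bench: flange 132 mm across, its top 8 mm above the bench, then a step 88 mm across, its top at 14 mm. On it a square black pad 60 x 60 mm, top at 15 mm, sides along the tray's x and y, for the quartz movement. A seated cover's rim rests on the flange around the step, 9 mm play all round. Origin: centre of the underside, on the bench; z up.
- tray_medium: Middle of three round grey trays, fixed to the bench: flange 108 mm across, its top 8 mm above the bench, then a step 64 mm across, its top at 14 mm. On it a round black pad 48 mm across, top at 15 mm, for the pocket-watch movement. A seated cover's rim rests on the flange around the step, 9 mm play all round. Origin: centre of the underside, on the bench; z up.
- tray_small: Smallest of three round grey trays, fixed to the bench: flange 84 mm across, its top 8 mm above the bench, then a step 42 mm across, its top at 14 mm. A brass wristwatch movement 26 mm across is already fixed on it (top at 21 mm). A seated cover's rim rests on the flange around the step, 9 mm play all round. Origin: centre of the underside, on the bench; z up.
- cover_large: Largest of three clear stiff dust covers, an open-bottomed dome standing upright: 112 mm across outside, 106 inside, white line round the rim, 46 mm high to its flat top; on that a black cylindrical knob, 18 mm across, 20 mm tall (top 66 mm above the rim), to lift it by. Wall rounds in over the top 16 mm. Origin: centre of the rim plane at the bottom; z up. About 90 g.
- cover_medium: Middle of three clear stiff dust covers, an open-bottomed dome standing upright: 88 mm across outside, 82 inside, white line round the rim, 42 mm high to its flat top; on that a black cylindrical knob, 18 mm across, 20 mm tall (top 62 mm above the rim), to lift it by. Wall rounds in over the top 16 mm. Origin: centre of the rim plane at the bottom; z up. About 70 g.
- cover_small: Smallest of three clear stiff dust covers, an open-bottomed dome standing upright: 66 mm across outside, 60 inside, white line round the rim, 38 mm high to its flat top; on that a black cylindrical knob, 18 mm across, 20 mm tall (top 58 mm above the rim), to lift it by. Wall rounds in over the top 16 mm. Origin: centre of the rim plane at the bottom; z up. About 50 g.
- quartz_movement: Quartz clock movement: a flat square black plastic box 56 x 56 mm and 16 mm high, lying flat, with a thin brass and steel hand shaft 12 mm tall standing up in the middle of its top (28 mm overall). Origin: centre of its underside; x and y along its sides, z up. About 60 g. It is gripped across two facing sides.
- pocket_movement: Pocket-watch movement: a round brass disc 43 mm across and 10 mm thick (12 mm with its bridges), lying flat. Round, so yaw does not matter. Origin: centre of its underside; z up. About 60 g. It is gripped across its edge.
- oil_bottle: Small amber glass bottle with a black cap, 34 mm across and 56 mm tall, standing among the trays: not part of the job, to be left alone. Origin: centre of its underside.
- loupe: Watchmaker's black eye loupe, 33 mm across and 30 mm tall, standing among the trays: not part of the job, to be left alone. Origin: centre of its underside.
Not all that is in view belongs to the job. What is shaped like the cover_medium but yellow is not meant.

How it is judged:
By the outcome, as a careful person would: the job done as asked, in the order asked, and still so for the second after the job is handed in, with the robot touching nothing.
It also fails if it takes over 125 s, if anything falls off the work surface, if the arm or the gripper's body presses on something with over 40 N, if the wrist force passes 120 N, or if a joint passes its speed limit or range.

### The arm

A 6-joint arm with a two-finger parallel gripper is mounted at the origin on the work surface. World frame = base frame: x ahead of the robot, y to its left, z up, the work surface at z = 0. Lengths are in mm, angles in rad, forces in N, time in s.
With the tool pointing down it reaches from about 350 to 975 mm from the base axis. Payload 7.1 kg.
Tool frame: the origin (TCP) lies midway between the tips of the shut fingers; the grasp point (between the pads) lies 19 mm behind it (ctrl.grip_depth is the distance from the TCP to the grasp point, in mm); z points along the fingers, y is the line along which they close (so a half turn about z gives the same grasp; the last joint's range is limited). The gripper opens to 88 mm and grips with 3 to 60 N. Pads are 20 mm wide; open, the fingers measure 115 mm over their backs; the gripper's body (75 mm by 178 mm) begins 61 mm behind the grasp point.
Start: joints at [1.168, 0.423, 1.63, -0, 1.089, -0.019], TCP at [233.997, 579.526, 222.675] pointing down, gripper open.
Joint ranges: [-3, 3], [-0.9, 2.11], [0.09, 2.58], [-1.31, 4.45], [0.11, 2.69], [-2.54, 2.54]. Speed limits (rad/s): [2.39, 2.39, 3.01, 3.14, 3.14, 3.14].

### API

Orientations are given as a rotation vector (axis times angle).
In Python, from workcell import get_obs, vision, ctrl gives the robot as it stands.
- The arm moves only by the tool step_arm, never from a script. Its argument "plan" is a list of rows, each a list of 7 numbers: the opening, from -1 (shut) to 1 (fully open), then the shift along the tool's x, y, z as a fraction of full scale, then the turn, a rotation vector about the tool's x, y, z as a fraction of full scale. In form: [[fingers, dx, dy, dz, wx, wy, wz], ...]. A call has 1 to 20 rows; each row shifts and turns the commanded pose from where the row before left it, along the tool's axes as they then stand; what a row does not reach is not made up. Full scale, the value 1, is 50 mm for a shift and 0.12 rad for a turn. A row lasts 1/8 s, in which the tool goes at most 62.5 mm and 10.7 degrees, less where a joint would pass 70% of its speed; a pose out of reach is approached as far as the arm can. A call with a number of a shift or a turn outside -1 to 1 is refused whole. A call with a gripper value outside its range is refused whole. The fingers move at their own pace and stop on an object; the grip force is fixed at half the most. Time passes only in rows, so rows that do not move let the fingers close. It gives the time, the measured TCP pose, the force, the opening and the grip force at its end, in the units of the state.
- get_obs(): the state, without advancing time (a new reading comes with each control period).
- vision.get_image(name): name is "scene" or "side" or "wrist"; returns a dict with "pixels" (384x512x3 uint8, red, green, blue), "depth" (384x512 float32, mm along the optical axis (not along the pixel's ray), 0 where there is no reading), "fx", "fy", "cx", "cy" (pixels), "T" (4x4, takes a point from camera to world coordinates); the wrist camera has in their place "T_tool_cam" (4x4, takes a point from camera to tool coordinates, whose origin is the TCP and whose axes are the flange's). Camera axes: x right, y down, z forward; pixel columns grow to the right and rows downward; lengths in mm; the calibration is good to about 2 mm. A picture is of the moment at which its call begins: read the wrist's pose just before it.
- ctrl.close_job(): hands the job in; it is judged then, once.
The state is a dict: "t": time; "qpos": joint angles; "qvel": joint speeds; "joint_torque": joint torques, N m; "ee_pos": TCP position; "orientation": TCP orientation; "ft_force": force on the tool from outside, world axes, zero at the start; "moment": the same for the moment, N m; "width": finger opening in mm; "grasp_force": force on a finger pad.
Only numpy, scipy, OpenCV 4.12 (cv2) and the standard library are available. Lean on these libraries where they do the work, as an engineer would, in place of code of your own. Each camera call takes 0.05 s, during which the arm holds its last target. There are 200 camera calls.

## Working session

There is one attempt and no reset: what is moved stays moved. The work goes in short steps, Python scripts to look and compute and a tool call to move; the robot and the scene stay as the last step left them, time stands still between calls to the robot, and variables do not carry over. Pictures are saved under pics/ and viewed, at most 14 in all, crops included, and the job is handed in when it is done.

Besides the shell and the picture viewer there is one more tool, called after "Emit:" as name(argument=value, ...) on one line, values as JSON. step_arm: Moves the arm, as the interface text tells. Its arguments: {"type":"object","properties":{"plan":{"type":"array","items":{"type":"array","items":{"type":"number","minimum":-1,"maximum":1}}}},"required":["plan"]}

```bash
ls; mkdir -p pics
python3 - <<'E'
from workcell import get_obs, vision, ctrl
import cv2, numpy as np, pickle
o=get_obs(); print({k:np.round(v,3) for k,v in o.items()})
for n in ["scene","side","wrist"]:
    d=vision.get_image(n); pickle.dump((o,d),open(f"{n}0.pkl","wb"))
    cv2.imwrite(f"pics/{n}0.png",cv2.resize(d["pixels"][:,:,::-1],(800,600),interpolation=cv2.INTER_CUBIC))
    print(n,d["fx"],d["cx"],d["cy"],np.round(d.get("T",d.get("T_tool_cam")),3).tolist())
E
```

```text
pics
{'t': np.float64(0.0), 'qpos': array([ 1.168,  0.424,  1.631,  0.   ,  1.089, -0.019]), 'qvel': array([ 0.   ,  0.   , -0.001,  0.001, -0.001,  0.001]), 'joint_torque': array([ 2.0000e-03, -5.4463e+01, -2.7366e+01,  6.4000e-02,  2.3000e-02,
       -0.0000e+00]), 'ee_pos': array([233.793, 579.05 , 221.935]), 'orientation': array([-5.990e-01, -3.084e+00,  2.000e-03]), 'ft_force': array([-0.061, -0.871, -0.152]), 'moment': array([-0.005,  0.011, -0.003]), 'grasp_force': np.float64(0.0), 'width': np.float64(88.287)}
scene 438.08246673058864 252.72350036762106 198.50261100283058 [[0.598, 0.684, -0.418, 943.139], [0.802, -0.518, 0.298, -336.196], [-0.013, -0.514, -0.858, 1099.527], [0.0, 0.0, 0.0, 1.0]]
side 432.6472235096278 245.4994564064779 188.87723616206966 [[0.934, -0.234, 0.27, 40.923], [-0.357, -0.586, 0.727, -1002.276], [-0.012, -0.776, -0.631, 936.201], [0.0, 0.0, 0.0, 1.0]]
wrist 340.6136498820718 252.05753446621668 192.18455121779596 [[-0.001, -0.964, -0.266, 72.009], [1.0, -0.001, -0.001, 1.389], [0.001, -0.266, 0.964, -161.643], [0.0, 0.0, 0.0, 1.0]]
```

View pics/scene0.png

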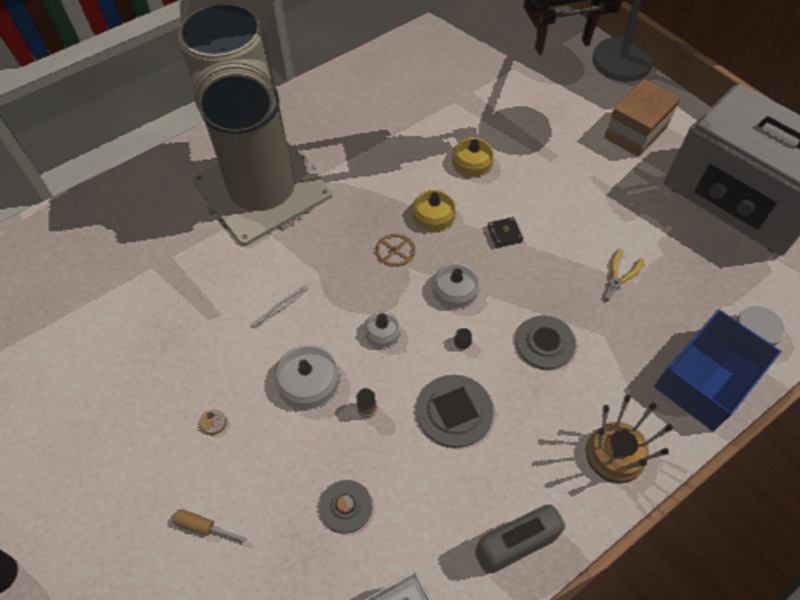

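View pics/side0.png

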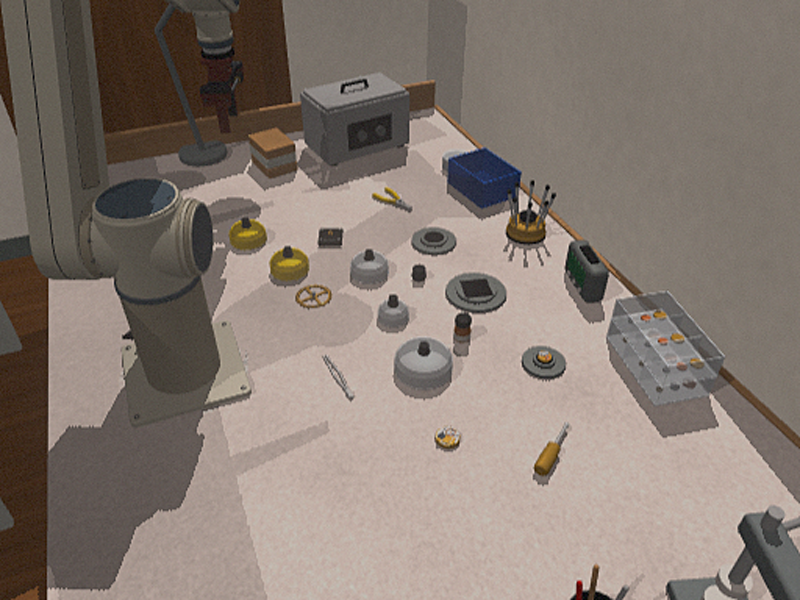

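Scene view (800×600):
- **Trays:** large (455,410), middle (546,341), small (345,505) with its movement.
- **Clear covers:** large (305,375), medium (455,285), small (382,330).
- **Movements:** quartz (505,232), pocket (212,422).
- **Leave alone:** bottle (366,400), loupe (463,338).

Possible confusions:
- **Medium cover:** two yellow covers at (434,208) and (473,155). I choose the clear one at (455,285).
- **Pocket movement:** the spoked brass wheel at (395,249) and the tray's own movement at (345,505). I choose the solid disc at (212,422).
- **Quartz:** the black square pad at (455,410) and the loupe. I choose the box with a shaft at (505,232).

```bash
cat > h.py <<'E'
import numpy as np, cv2, pickle
from scipy.spatial.transform import Rotation as R
def camT(d,o=None):
    if "T" in d: return d["T"]
    T=np.eye(4); T[:3,:3]=R.from_rotvec(o["orientation"]).as_matrix(); T[:3,3]=o["ee_pos"]
    return T@d["T_tool_cam"]
def ray(d,p,o=None):
    T=camT(d,o); v=T[:3,:3]@np.array([(p[0]-d["cx"])/d["fx"],(p[1]-d["cy"])/d["fy"],1])
    return T[:3,3],v/np.linalg.norm(v)
def onz(d,p,z,o=None):
    c,v=ray(d,p,o); return c+v*(z-c[2])/v[2]
def tri(rays):
    A=np.zeros((3,3));b=np.zeros(3)
    for c,v in rays:
        P=np.eye(3)-np.outer(v,v);A+=P;b+=P@c
    x=np.linalg.solve(A,b); return x,[np.linalg.norm(np.cross(x-c,v)) for c,v in rays]
def blob(mask,p,rad=12):
    n,l,s,c=cv2.connectedComponentsWithStats(mask.astype(np.uint8))
    k=[i for i in range(1,n) if s[i,4]>8]
    ds=[np.linalg.norm(c[i]-p) for i in k]
    if not k or min(ds)>rad: return None,0,None
    i=k[int(np.argmin(ds))]; return c[i],s[i,4],(l==i)
E
python3 - <<'E'
from h import *
D={n:pickle.load(open(n+"0.pkl","rb"))[1] for n in("scene","side")}
S=dict(quartz=((323,148),(211,152)),kL=((195,236),(271,223)),kM=((292,174),(236,162)),kS=((244,205),(251,192)),padL=((291,262),(305,186)),padM=((350,218),(277,153)),movS=((221,323),(348,228)),pocket=((136,270),(286,280)),trL=((291,262),(305,186)),trM=((350,218),(277,153)),trS=((221,323),(348,228)))
for k,ps in S.items():
    rs=[];inf=[]
    for (n,d),p in zip(D.items(),ps):
        im=d["pixels"].astype(int); g=im.max(2); sat=(im.max(2)-im.min(2))
        if k in("movS","pocket"): m=(im[:,:,0]-im[:,:,2]>45)
        elif k[:2]=="tr": m=cv2.morphologyEx((g<115).astype(np.uint8),cv2.MORPH_OPEN,np.ones((3,3)))
        else: m=g<62
        c,a,_=blob(m,p); 
        if c is None: print(k,n,"none",im[p[1],p[0]]);continue
        rs.append(ray(d,c)); inf+=[np.round(c,1).tolist(),int(a)]
    if len(rs)==2:
        x,e=tri(rs); print(k,np.round(x,1),np.round(e,1),inf)
d=D["scene"]; im=d["pixels"][:,:,::-1]
a=cv2.resize(im[110:230,215:375],(800,600),interpolation=cv2.INTER_CUBIC)
cv2.imwrite("pics/crop.png",a)
E
```

```text
quartz [397.9 325.7   6.9] [0.3 0.3] [[322.9, 148.7], 242, [211.6, 151.9], 79]
kL [ 430.6 -163.    53.6] [0.6 0.6] [[194.6, 235.2], 54, [270.8, 223.2], 45]
kM [439.3 164.3  49.9] [0.7 0.7] [[292.0, 176.2], 48, [235.7, 163.1], 31]
kS [431.3  -1.6  44.7] [0.1 0.1] [[243.9, 205.1], 50, [251.1, 193.0], 37]
padL [630.    5.9  17. ] [0.6 0.6] [[290.7, 260.8], 465, [304.6, 184.1], 176]
padM [625.6 222.3  15.7] [0.5 0.5] [[349.5, 216.5], 190, [277.3, 151.4], 59]
movS [ 651.5 -238.6   20.5] [0.6 0.6] [[219.1, 322.5], 55, [348.2, 228.7], 36]
pocket [ 395.3 -343.4   12. ] [0.4 0.4] [[132.0, 269.5], 48, [285.3, 281.3], 77]
trL [635.9  -0.7  16.3] [2. 2.] [[290.3, 263.0], 1835, [307.6, 185.4], 399]
trM [622.7 223.6   7.4] [6.4 6.4] [[348.2, 219.1], 1074, [275.2, 152.3], 196]
trS [ 652.  -236.5    0. ] [0.4 0.4] [[220.6, 324.3], 845, [347.1, 233.0], 70]
```

View pics/crop.png

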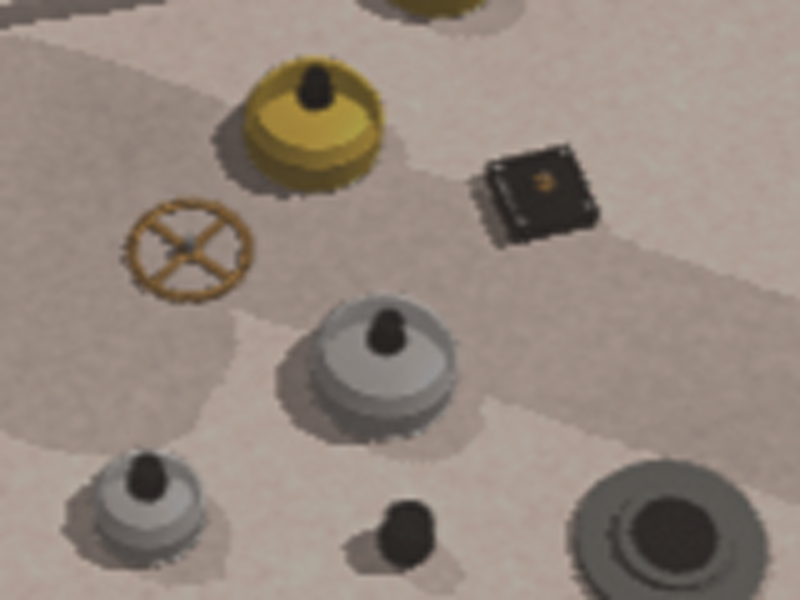

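Crop: the clear medium cover at (385,365), the quartz box with its brass shaft at (545,190), and the loupe at (408,533) are all distinct from the yellow cover and the spoked wheel. I'll go over the quartz movement now.

Emit:
step_arm(plan=[[1,-0.62,-0.43,0.05,0,0,0],[1,-0.62,-0.43,0.05,0,0,0],[1,-0.62,-0.43,0.05,0,0,0],[1,-0.62,-0.43,0.05,0,0,0],[1,-0.62,-0.43,0.05,0,0,0],[1,-0.62,-0.43,0.05,0,0,0],[1,-0.62,-0.43,0.05,0,0,0],[1,-0.6,-0.43,0.05,0,0,0],[1,0,0,0,0,0,0],[1,0,0,0,0,0,0]])

```text
t: 1.4
ee_pos: [398.5, 327.9, 202.7]
orientation: [-0.6, -3.084, -0.0]
ft_force: [-0.4, -0.5, -0.6]
width: 88.0
grasp_force: 0.0
```

```bash
cat >> h.py <<'E'
def look(name=None,cam="wrist"):
    from workcell import get_obs, vision
    o=get_obs(); d=vision.get_image(cam)
    if name:
        cv2.imwrite(f"pics/{name}.png",cv2.cvtColor(d["pixels"],cv2.COLOR_RGB2BGR)); pickle.dump((o,d),open(name+".pkl","wb"))
    return o,d
def delta(o,p,dirx=None):
    """shift in tool units to p; turn units so that tool x or its half turn points along world angle dirx"""
    M=R.from_rotvec(o["orientation"]).as_matrix()
    u=M.T@(np.array(p)-o["ee_pos"])/50
    yaw=np.arctan2(M[1,0],M[0,0])
    print("shift",np.round(u,2),"dist",round(float(np.linalg.norm(u)),2),"yaw x %.4f"%yaw,"tilt",np.round(np.degrees(M[:2,2]),2),"t",round(float(o["t"]),2),"pos",np.round(o["ee_pos"],1))
    if dirx is not None:
        w=(dirx-yaw+np.pi/2)%np.pi-np.pi/2; print("wz units",round(-w/0.12,3))
def to_px(d,p,o=None):
    q=np.linalg.inv(camT(d,o))@np.append(p,1); return np.array([d["fx"]*q[0]/q[2]+d["cx"],d["fy"]*q[1]/q[2]+d["cy"]])
E
python3 - <<'E'
from h import *
o,d=look("w1"); delta(o,[398,326,200])
print(to_px(d,[398,326,16],o))
im=d["pixels"].astype(int);g=im.max(2)
c,a,m=blob(g<70,to_px(d,[398,326,16],o),40); print(c,a)
E
```

```text
shift [-0.   -0.04  0.05] dist 0.07 yaw x 2.7572 tilt [-0.01  0.01] t 1.4 pos [398.5 327.9 202.7]
[249.22931497 170.14148591]
[249.62731668 168.55962933] 2482
```

View pics/w1.png

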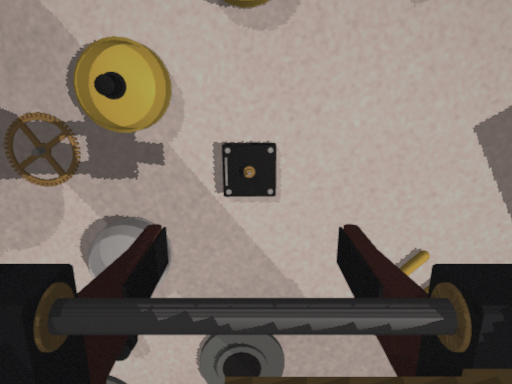

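Wrist view: the quartz box is at (249,169) with its shaft at (249,172), nearly square to the fingers. The yellow covers are well to the left.

Run:
```python
from h import *
o,d=pickle.load(open("w1.pkl","rb"))
g=d["pixels"].astype(int).max(2)
c,a,m=blob(g<75,(249,169),20)
m=cv2.morphologyEx(m.astype(np.uint8),cv2.MORPH_OPEN,np.ones((7,7)))
r=cv2.minAreaRect(cv2.findContours(m,0,1)[0][0]); b=cv2.boxPoints(r); print(r)
P=np.array([onz(d,p,16,o) for p in b]); print(np.round(P,1).tolist(),P.mean(0).round(1))
e=P[1]-P[0]; f=P[2]-P[1]; print(np.linalg.norm(e),np.linalg.norm(f)); ang=np.arctan2(e[1],e[0])
for k in (0,np.pi/2): delta(o,[*P.mean(0)[:2],4],ang+k)
# rough neighbours
dd=d["depth"]; print("depth z at quartz", camT(d,o)[:3,:]@np.array([*( (np.array([240,180])-[d['cx'],d['cy']])/d['fx']*dd[180,240]),dd[180,240],1]))
```

```text
((251.0, 169.0), (52.0, 48.0), 90.0)
[[363.3, 315.6, 16.0], [381.8, 361.0, 16.0], [433.2, 341.2, 16.0], [414.1, 293.9, 16.0]] [398.1 328.   16. ]
48.96972109108824 55.1616208381754
shift [ 0.01 -0.    3.97] dist 3.97 yaw x 2.7572 tilt [-0.01  0.01] t 1.4 pos [398.5 327.9 202.7]
wz units -13.082
shift [ 0.01 -0.    3.97] dist 3.97 yaw x 2.7572 tilt [-0.01  0.01] t 1.4 pos [398.5 327.9 202.7]
wz units 0.008
depth z at quartz [404.19911411 312.98359971  15.65596032]
```

Emit:
step_arm(plan=[[1,0,-0.03,0.7,0,0,0],[1,0,0,0.8,0,0,0],[1,0,0,0.8,0,0,0],[1,0,0,0.8,0,0,0],[1,0,0,0.5,0,0,0],[1,0,0,0.25,0,0,0],[1,0,0,0.1,0,0,0],[1,0,0,0,0,0,0],[-1,0,0,0,0,0,0],[-1,0,0,0,0,0,0],[-1,0,0,0,0,0,0],[-1,0,0,0,0,0,0],[-1,0,0,0,0,0,0],[-1,0,0,0,0,0,0]])

```text
t: 3.2
ee_pos: [398.2, 326.2, 5.5]
orientation: [0.599, 3.084, 0.0]
ft_force: [-0.8, -1.3, 5.2]
width: 55.5
grasp_force: 30.0
```

Emit:
step_arm(plan=[[-1,0,0,-0.4,0,0,0],[-1,0,0,-0.8,0,0,0],[-1,0,0,-0.8,0,0,0],[-1,-0.4,-0.2,-0.7,0,0,0],[-1,-0.7,-0.35,-0.3,0,0,0],[-1,-0.7,-0.35,-0.3,0,0,0],[-1,-0.7,-0.35,0,0,0,0],[-1,-0.7,-0.35,0,0,0,0],[-1,-0.7,-0.35,0,0,0,0],[-1,-0.7,-0.35,0,0,0,0],[-1,-0.7,-0.35,0,0,0,0],[-1,-0.7,-0.35,0,0,0,0],[-1,-0.7,-0.35,0,0,0,0],[-1,-0.7,-0.35,0,0,0,0],[-1,-0.7,-0.35,0,0,0,0],[-1,-0.4,-0.15,0,0,0,0],[-1,0,0,0,0,0,0],[-1,0,0,0,0,0,0]])

```text
t: 5.45
ee_pos: [712.5, -27.0, 169.6]
orientation: [-0.599, -3.082, -0.0]
ft_force: [0.1, -0.0, -0.6]
width: 55.6
grasp_force: 30.0
```

Run:
```python
from h import *
o,d=look("w2"); delta(o,[630,6,100]); print(to_px(d,[630,6,15],o),np.round(o["orientation"],3),o["width"],o["grasp_force"])
```

```text
shift [ 1.78 -0.    1.39] dist 2.26 yaw x 2.7580 tilt [-0.09  0.02] t 5.45 pos [712.5 -27.  169.6]
[250.54641401  78.59614747] [-0.599 -3.082 -0.   ] 55.64860553104443 29.99989092350006
```

View pics/w2.png

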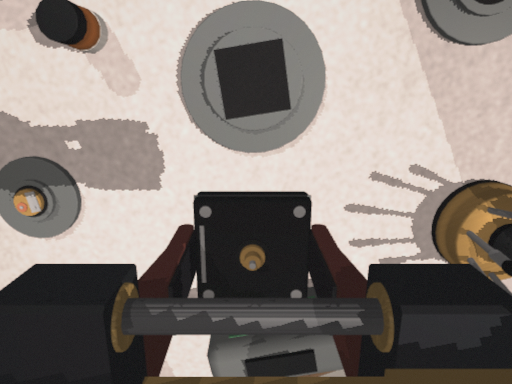

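Wrist view: the large tray's square pad is at (253,79), turned slightly. The held box has its shaft tip at about (252,262). The small tray is at (37,198) and the bottle at (68,25).

```bash
cat >> h.py <<'E'
def quad(m):
    c=max(cv2.findContours(m.astype(np.uint8),0,1)[0],key=cv2.contourArea)
    return cv2.boxPoints(cv2.minAreaRect(c)),c
E
python3 - <<'E'
from h import *
o,d=pickle.load(open("w2.pkl","rb"))
g=d["pixels"].astype(int).max(2)
c,a,m=blob(g<55,(253,79),12); b,ct=quad(m); print(c,a)
P=np.array([onz(d,p,15,o) for p in ct[:,0,:]]); r=cv2.minAreaRect(P[:,:2].astype(np.float32)); print("pad",r)
# tray outline ring: flange ellipse
im=d["pixels"].astype(int)
c2,a2,m2=blob((g<130),(253,79),15); b2,ct2=quad(m2)
e=cv2.fitEllipse(ct2); print(e, onz(d,e[0],8,o))
# shaft tip, brass
m3=(im[:,:,0]-im[:,:,2]>40); c3,a3,_=blob(m3,(252,258),15); print("shaft",c3,a3)
T=d["T_tool_cam"]; 
for z in(-22.5,-16):
    v=T[:3,:3]@np.array([(c3[0]-d["cx"])/d["fx"],(c3[1]-d["cy"])/d["fy"],1]); s=(z-T[2,3])/v[2]; print(z,T[:3,3]+v*s)
# held box top edges, tool coordinates
mm=(g<45)
def tool(p,z):
    v=T[:3,:3]@np.array([(p[0]-d["cx"])/d["fx"],(p[1]-d["cy"])/d["fy"],1]); s=(z-T[2,3])/v[2]; return T[:3,3]+v*s
for p in((195,197),(310,197),(205,211.5),(299.5,211.5),(208.5,295),(296,295)): print(p,tool(p,-10.5).round(1))
E
```

```text
[252.69035314  78.34151593] 4644
pad ((631.4765014648438, 7.441215515136719), (58.60908126831055, 58.72889709472656), 76.81681060791016)Traceback (most recent call last):
  File "<stdin>", line 8, in <module>
  File "h.py", line 40, in quad
    c=max(cv2.findContours(m.astype(np.uint8),0,1)[0],key=cv2.contourArea)
                           ^^^^^^^^
AttributeError: 'NoneType' object has no attribute 'astype'
```

Run:
```python
from h import *
o,d=pickle.load(open("w2.pkl","rb"))
im=d["pixels"].astype(int)
m3=(im[:,:,0]-im[:,:,2]>40); c3,a3,_=blob(m3,(252,258),15); print("shaft",c3,a3)
T=d["T_tool_cam"]
def tool(p,z):
    v=T[:3,:3]@np.array([(p[0]-d["cx"])/d["fx"],(p[1]-d["cy"])/d["fy"],1]); s=(z-T[2,3])/v[2]; return T[:3,3]+v*s
print(tool(c3,-18).round(1))
for p in((205,211.5),(299.5,211.5),(208.5,295),(296,295)): print(p,tool(p,-10.5).round(1))
m=(im.max(2)<130)&(im.max(2)-im.min(2)<22)
m=cv2.morphologyEx(m.astype(np.uint8),cv2.MORPH_OPEN,np.ones((5,5)));m[185:]=0
l,ct=quad(blob(m,(253,79),25)[2]); e=cv2.fitEllipse(ct); print(e,onz(d,e[0],8,o).round(1))
```

```text
shaft [251.88565022 256.23542601] 446
[  1.7   1.1 -18. ]
(205, 211.5) [ 20.9 -20.8 -10.5]
(299.5, 211.5) [ 20.9  23.4 -10.5]
(208.5, 295) [-23.3 -20.7 -10.5]
(296, 295) [-23.3  23.2 -10.5]
((234.9773406982422, 86.96614837646484), (109.32678985595703, 114.71866607666016), 48.63309097290039) [631.   -9.7   8. ]
```

Emit:
step_arm(plan=[[-1,0.6,0,0.3,0,0,0],[-1,0.6,0,0.5,0,0,0],[-1,0.57,0,0.6,0,0,0],[-1,0,0,0.6,0,0,-0.64],[-1,0,0,0.5,0,0,-0.64],[-1,0,0,0.1,0,0,0],[-1,0,0,0,0,0,0],[-1,0,0,0,0,0,0]])

```text
t: 6.5
ee_pos: [632.3, 5.6, 41.4]
orientation: [0.362, 3.119, 0.0]
ft_force: [0.6, -0.6, -1.0]
width: 55.4
grasp_force: 30.0
```

Run:
```python
from h import *
from workcell import get_obs
delta(get_obs(),[630.5,6.3,21],np.radians(76.8+90))
```

```text
shift [0.04 0.01 0.41] dist 0.41 yaw x 2.9108 tilt [0.11 0.  ] t 6.5 pos [632.3   5.6  41.4]
wz units -0.004
```

Emit:
step_arm(plan=[[-1,0.04,0.01,0.15,0,0,0],[-1,0,0,0.12,0,0,0],[-1,0,0,0.08,0,0,0],[-1,0,0,0.05,0,0,0],[-1,0,0,0,0,0,0],[-1,0,0,0,0,0,0]])

```text
t: 7.25
ee_pos: [629.4, 6.3, 20.5]
orientation: [-0.361, -3.12, 0.0]
ft_force: [-3.4, -1.3, 5.9]
width: 56.0
grasp_force: 30.0
```

Emit:
step_arm(plan=[[-0.1,0,0,0,0,0,0],[1,0,0,0,0,0,0],[1,0,0,0,0,0,0],[1,0,0,-0.3,0,0,0],[1,0,0,-0.8,0,0,0],[1,-0.5,0,-0.8,0,0,0],[1,-0.5,0,-0.8,0,0,0],[1,-0.5,0,0,0,0,0],[1,0,0,0,0,0,0],[1,0,0,0,0,0,0]])

```text
t: 8.5
ee_pos: [701.3, -10.6, 154.7]
orientation: [-0.361, -3.119, 0.0]
ft_force: [-0.9, -0.7, -0.9]
width: 87.6
grasp_force: 0.0
```

Run:
```python
from h import *
o,d=look("w3"); delta(o,[395,-343,150]); p=to_px(d,[630,6,15],o); print(p)
x,y=int(p[0]),int(p[1]); x0,y0=max(0,x-100),max(0,y-100)
cv2.imwrite("pics/w3c.png",cv2.resize(d["pixels"][y0:y0+200,x0:x0+200,::-1],(600,600),interpolation=cv2.INTER_CUBIC)); print(x0,y0)
```

```text
shift [ 4.45 -7.87  0.1 ] dist 9.04 yaw x 2.9114 tilt [-0.11  0.01] t 8.5 pos [701.3 -10.6 154.7]
[250.74252098  96.84729952]
150 0
```

View pics/w3c.png

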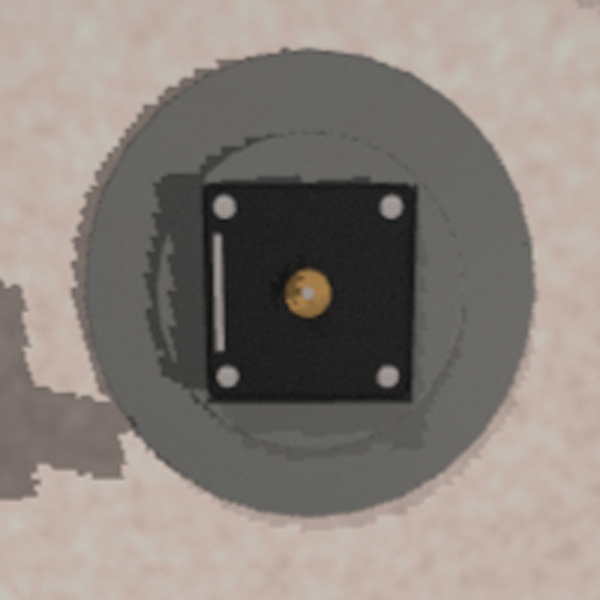

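Crop: the box sits square on the tray, with its shaft at (308,293) in the middle of the step ring, and no pad shows on any one side. I'll check the offset numerically and find the way to the pocket movement.

Run:
```python
from h import *
o,d=pickle.load(open("w3.pkl","rb"))
f=lambda x,y:(150+x/3,y/3)
P=np.mean([onz(d,f(*p),31,o) for p in((224,207),(391,207),(227,376),(388,376))],0)
F=[onz(d,f(*p),8,o)[:2] for p in((87,283),(533,283),(310,50),(310,515))]
print("box",P.round(1),"flange x-ish",(F[0]+F[1])/2,"y-ish",(F[2]+F[3])/2,np.linalg.norm(F[0]-F[1]),np.linalg.norm(F[2]-F[3]))
S=[onz(d,f(*p),14,o)[:2] for p in((160,291),(465,291),(312,132),(312,450))]
print((S[0]+S[1])/2,(S[2]+S[3])/2,np.linalg.norm(S[0]-S[1]),np.linalg.norm(S[2]-S[3]))
```

```text
box [631.1   7.3  31. ] flange x-ish [628.41643106   8.64184094] y-ish [631.94138135   7.83100133] 129.40808728509205 130.08827295584584
[630.78533995   8.81142948] [632.43928917   8.28535651] 86.94751770761822 87.44732739322558
```

Emit:
step_arm(plan=[[1,0.2,-0.35,0,0,0,0],[1,0.37,-0.66,0,0,0,0],[1,0.37,-0.66,0,0,0,0],[1,0.37,-0.66,0,0,0,0],[1,0.37,-0.66,0,0,0,0],[1,0.37,-0.66,0,0,0,0],[1,0.37,-0.66,0,0,0,0],[1,0.37,-0.66,0,0,0,0],[1,0.37,-0.66,0,0,0,0],[1,0.37,-0.66,0,0,0,0],[1,0.37,-0.66,0,0,0,0],[1,0.37,-0.66,0,0,0,0],[1,0.2,-0.3,0,0,0,0],[1,0,0,0,0,0,0],[1,0,0,0,0,0,0]])

```text
t: 10.42
ee_pos: [395.1, -344.2, 155.2]
orientation: [0.36, 3.121, 0.0]
ft_force: [0.8, -1.1, -0.3]
width: 87.9
grasp_force: 0.0
```

Run:
```python
from h import *
o,d=look("w4"); delta(o,[395,-343,150]); p=to_px(d,[395,-343,12],o); print(p)
```

```text
shift [0.01 0.02 0.1 ] dist 0.11 yaw x 2.9117 tilt [0.01 0.01] t 10.43 pos [ 395.1 -344.2  155.2]
[252.21062272 178.87063462]
```

View pics/w4.png

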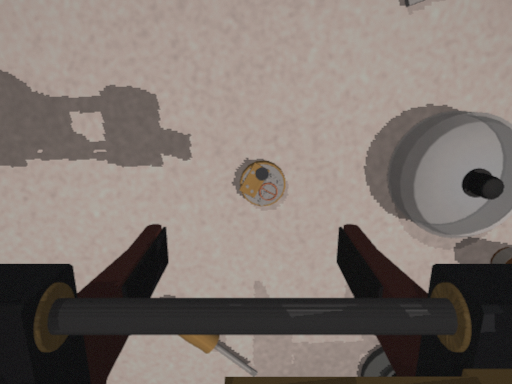

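Wrist view: the pocket movement is a solid disc about 47 px across at (263,184). The large clear cover is at (465,175) with its knob at (483,184).

Run:
```python
from h import *
o,d=pickle.load(open("w4.pkl","rb"))
im=d["pixels"].astype(np.uint8)
g=cv2.GaussianBlur(cv2.cvtColor(im,cv2.COLOR_RGB2GRAY),(3,3),0)
c=cv2.HoughCircles(g[130:240,210:320],cv2.HOUGH_GRADIENT,1,50,param1=80,param2=8,minRadius=20,maxRadius=27); c=c[0,0]+[210,130,0]; print(c)
P=onz(d,c[:2],10,o); print(P); delta(o,[*P[:2],3.5])
s=pickle.load(open("scene0.pkl","rb"))[1]; q=to_px(s,P); print("pred scene px",q)
print(tri([ray(d,c[:2],o),ray(s,np.array([212,421])*.64)]))
dd=d["depth"]; z=dd[int(c[1]),int(c[0])-5]; print((camT(d,o)@np.array([*((c[:2]-[5,0]-[d['cx'],d['cy']])/d['fx']*z),z,1])).round(1))
# fine image crop for check
cv2.imwrite("pics/w4c.png",cv2.circle(cv2.resize(im[130:240,210:320,::-1],(550,550)),(int((c[0]-210)*5),int((c[1]-130)*5)),int(c[2]*5),(0,255,0),1))
```

```text
[262.5        184.5         21.79999924]
[ 402.86553227 -335.03271311   10.        ]
shift [-0.11  0.21  3.03] dist 3.04 yaw x 2.9117 tilt [0.01 0.01] t 10.43 pos [ 395.1 -344.2  155.2]
pred scene px [136.40242531 270.01820216]
(array([ 401.99018358, -335.35683019,   13.41626878]), [np.float64(0.4179127918032785), np.float64(0.41791279180336816)])
[ 401.4 -339.5   11.8    1. ]
```

View pics/w4c.png

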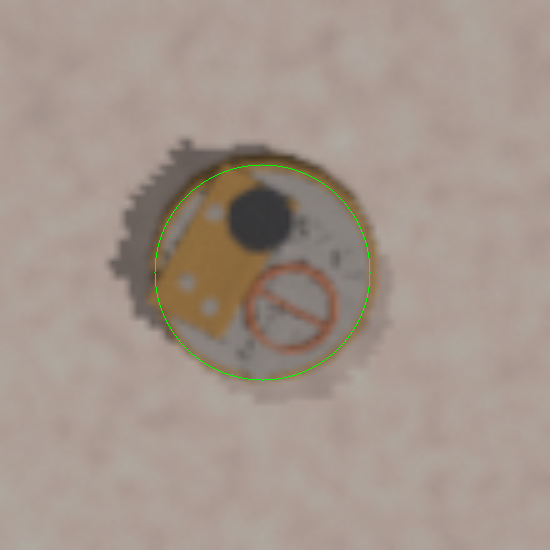

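The crop shows the circle fitting the disc's edge well. Grasping it.

Emit:
step_arm(plan=[[1,-0.1,0.19,0.6,0,0,0],[1,0,0,0.8,0,0,0],[1,0,0,0.8,0,0,0],[1,0,0,0.5,0,0,0],[1,0,0,0.23,0,0,0],[1,0,0,0.1,0,0,0],[1,0,0,0,0,0,0],[-1,0,0,0,0,0,0],[-1,0,0,0,0,0,0],[-1,0,0,0,0,0,0],[-1,0,0,0,0,0,0],[-1,0,0,0,0,0,0],[-1,0,0,0,0,0,0],[-1,0,0,0,0,0,0]])

```text
t: 12.22
ee_pos: [401.8, -336.7, 3.7]
orientation: [0.361, 3.121, -0.0]
ft_force: [-0.8, 0.2, 1.8]
width: 42.1
grasp_force: 30.0
```

Emit:
step_arm(plan=[[-1,0,0,-0.4,0,0,0],[-1,0,0,-0.8,0,0,0],[-1,0,0,-0.8,0,0,0],[-1,-0.1,0.4,-0.6,0,0,0],[-1,-0.22,0.75,-0.3,0,0,0],[-1,-0.22,0.75,0,0,0,0],[-1,-0.22,0.75,0,0,0,0],[-1,-0.22,0.75,0,0,0,0],[-1,-0.22,0.75,0,0,0,0],[-1,-0.22,0.75,0,0,0,0],[-1,-0.22,0.75,0,0,0,0],[-1,-0.22,0.75,0,0,0,0],[-1,-0.22,0.75,0,0,0,0],[-1,-0.22,0.75,0,0,0,0],[-1,-0.22,0.75,0,0,0,0],[-1,-0.22,0.75,0,0,0,0],[-1,-0.22,0.75,0,0,0,0],[-1,-0.22,0.75,0,0,0,0],[-1,-0.22,0.75,0,0,0,0],[-1,-0.1,0.3,0,0,0,0]])

```text
t: 14.72
ee_pos: [708.9, 206.8, 148.1]
orientation: [-0.358, -3.121, 0.0]
ft_force: [0.1, -0.2, -0.9]
width: 41.8
grasp_force: 30.0
```

Emit:
step_arm(plan=[[-1,0,0,0,0,0,0],[-1,0,0,0,0,0,0]])

```text
t: 14.98
ee_pos: [707.8, 203.8, 148.3]
orientation: [-0.362, -3.12, 0.001]
ft_force: [-0.1, -1.7, -0.4]
width: 41.3
grasp_force: 30.0
```

Run:
```python
from h import *
o,d=look("w5"); delta(o,[625.6,222.3,50]); p=to_px(d,[625.6,222.3,15],o); print(p)
g=d["pixels"].astype(int).max(2)
c,a,m=blob(g<55,p,15); _,ct=quad(m); e=cv2.fitEllipse(ct); print(c,a,e)
P=onz(d,e[0],15,o); print("pad",P); delta(o,[*P[:2],50])
```

```text
shift [ 1.68 -0.01  1.97] dist 2.59 yaw x 2.9107 tilt [-0.07 -0.04] t 14.97 pos [707.8 203.8 148.3]
[249.96959319  82.75927901]
[250.51948543  84.2220961 ] 2643 ((250.51580810546875, 84.22256469726562), (55.6887321472168, 58.57081985473633), 179.5294952392578)
pad [626.82478393 222.47264354  15.        ]
shift [ 1.66 -0.01  1.97] dist 2.57 yaw x 2.9107 tilt [-0.07 -0.04] t 14.97 pos [707.8 203.8 148.3]
```

View pics/w5.png

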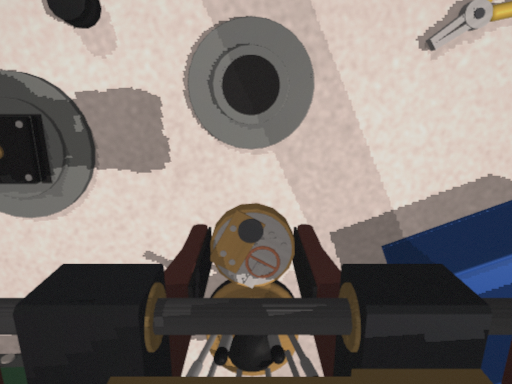

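Wrist view: the round pad is at (250,84) and the held disc is centred at about (253,245). The oil bottle and loupe are clear. Placing.

Emit:
step_arm(plan=[[-1,0.54,-0.04,0.3,0,0,0],[-1,0.54,0,0.6,0,0,0],[-1,0.54,0,0.7,0,0,0],[-1,0,0,0.5,0,0,0],[-1,0,0,0.2,0,0,0],[-1,0,0,0,0,0,0],[-1,0,0,0,0,0,0]])

```text
t: 15.9
ee_pos: [630.3, 221.5, 34.9]
orientation: [0.362, 3.119, 0.001]
ft_force: [-0.3, 0.5, -0.8]
width: 41.7
grasp_force: 30.0
```

Run:
```python
from h import *
from workcell import get_obs
delta(get_obs(),[628.2,220.5,19.2])
```

```text
shift [ 0.04 -0.03  0.31] dist 0.32 yaw x 2.9108 tilt [0.11 0.04] t 15.9 pos [630.3 221.5  34.9]
```

Emit:
step_arm(plan=[[-1,0.03,-0.01,0.14,0,0,0],[-1,0,0,0.1,0,0,0],[-1,0,0,0.06,0,0,0],[-1,0,0,0,0,0,0],[-1,0,0,0,0,0,0]])

```text
t: 16.52
ee_pos: [627.5, 221.5, 18.8]
orientation: [-0.361, -3.12, 0.0]
ft_force: [-1.8, -0.9, 3.6]
width: 41.9
grasp_force: 30.0
```

Emit:
step_arm(plan=[[0.1,0,0,0,0,0,0],[0.5,0,0,0,0,0,0],[0.5,0,0,0,0,0,0],[0.5,0,0,-0.3,0,0,0],[0.5,0,0,-0.8,0,0,0],[0.5,-0.5,0,-0.8,0,0,0],[0.5,-0.5,0,-0.8,0,0,0],[0.5,-0.5,0,0,0,0,0],[0.5,0,0,0,0,0,0],[0.5,0,0,0,0,0,0]])

```text
t: 17.77
ee_pos: [699.4, 204.4, 153.3]
orientation: [-0.361, -3.119, 0.001]
ft_force: [-0.5, 0.0, 0.4]
width: 65.8
grasp_force: 0.0
```

Run:
```python
from h import *
o,d=look("w6"); delta(o,[430.6,-163,150]); p=to_px(d,[626.8,222.5,15],o)
x,y=p.astype(int); y0=max(0,y-75); print(x-75,y0)
cv2.imwrite("pics/w6c.png",cv2.resize(d["pixels"][y0:y0+150,x-75:x+75,::-1],(600,600),interpolation=cv2.INTER_CUBIC))
```

```text
shift [ 3.56 -8.38  0.08] dist 9.1 yaw x 2.9114 tilt [-0.1  -0.02] t 17.77 pos [699.4 204.4 153.3]
177 19
```

View pics/w6c.png

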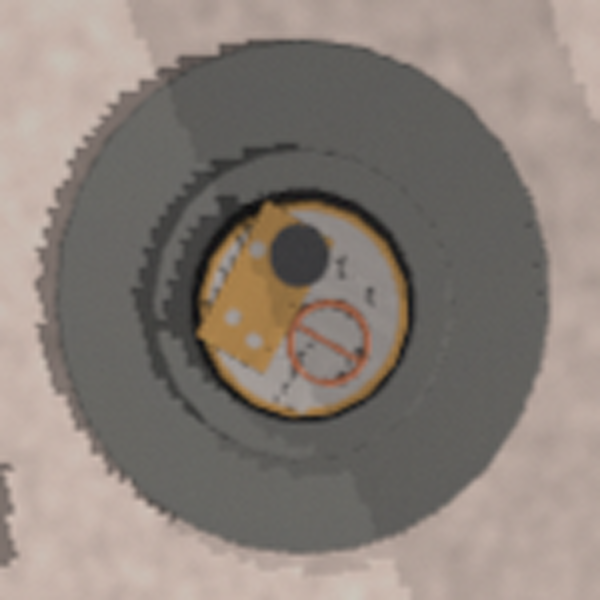

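Crop: the disc lies inside the round pad, with an even black rim from (195,190) to (412,418), concentric with the step. Next is the large cover.

Emit:
step_arm(plan=[[0.2,0.15,-0.35,0,0,0,0],[0.2,0.28,-0.67,0,0,0,0],[0.2,0.28,-0.67,0,0,0,0],[0.2,0.28,-0.67,0,0,0,0],[0.2,0.28,-0.67,0,0,0,0],[0.2,0.28,-0.67,0,0,0,0],[0.2,0.28,-0.67,0,0,0,0],[0.2,0.28,-0.67,0,0,0,0],[0.2,0.28,-0.67,0,0,0,0],[0.2,0.28,-0.67,0,0,0,0],[0.2,0.28,-0.67,0,0,0,0],[0.2,0.28,-0.67,0,0,0,0],[0.2,0.3,-0.67,0,0,0,0],[0.2,0,0,0,0,0,0],[0.2,0,0,0,0,0,0]])

```text
t: 19.7
ee_pos: [433.1, -163.2, 153.7]
orientation: [-0.361, -3.121, -0.0]
ft_force: [0.6, -0.8, -0.8]
width: 52.4
grasp_force: 0.0
```

```bash
cat >> h.py <<'E'
def knob(name,xy,h):
    o,d=look(name); im=d["pixels"].astype(int); g=im.max(2)
    p=to_px(d,[*xy,h],o)
    c,a,m=blob(g<60,p,25); _,ct=quad(m); e=cv2.fitEllipse(ct)
    print("pred",p.round(1),"blob",c.round(1),a,"ell",np.round(e[0],1),np.round(e[1],1))
    # triangulated height with scene blob is separate; centroid taken on mid/upper knob
    P=onz(d,c,h-6,o); print("knob",P.round(1)); 
    dd=d["depth"]; i,j=int(round(c[1])),int(round(c[0])); z=dd[i,j]
    print("depth pt",(camT(d,o)@np.array([(j-d['cx'])/d['fx']*z,(i-d['cy'])/d['fy']*z,z,1])).round(1)[:3])
    delta(o,[*P[:2],h-18]); x,y=c.astype(int); x0=min(max(0,x-75),362);y0=min(max(0,y-75),234)
    cv2.imwrite(f"pics/{name}c.png",cv2.resize(d["pixels"][y0:y0+150,x0:x0+150,::-1],(600,600),interpolation=cv2.INTER_CUBIC)); print("crop",x0,y0)
E
python3 -c "
from h import *
knob('w7',(430.6,-163),66)"
```

```text
pred [250.2 192.9] blob [250.6 188.6] 652 ell [250.6 188.6] [27.1 28.9]
knob [ 428.9 -162.3   60. ]
depth pt [ 427.6 -161.7   66.7]
shift [ 0.09 -0.    2.11] dist 2.12 yaw x 2.9112 tilt [-0.    0.01] t 19.7 pos [ 433.1 -163.2  153.7]
crop 175 113
```

View pics/w7.png

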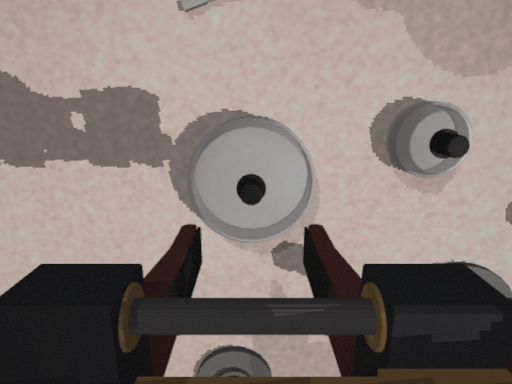

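Wrist view: the large cover is at (252,178), its knob at (251,189) between the fingers. The small cover's knob is at (450,144). Grasping the large one.

Emit:
step_arm(plan=[[0,0.09,-0.02,0.5,0,0,0],[0,0,0,0.7,0,0,0],[0,0,0,0.5,0,0,0],[0,0,0,0.25,0,0,0],[0,0,0,0.12,0,0,0],[0,0,0,0.02,0,0,0],[0,0,0,0,0,0,0],[-1,0,0,0,0,0,0],[-1,0,0,0,0,0,0],[-1,0,0,0,0,0,0],[-1,0,0,0,0,0,0],[-1,0,0,0,0,0,0]])

```text
t: 21.25
ee_pos: [428.6, -163.8, 49.4]
orientation: [0.361, 3.121, -0.0]
ft_force: [-1.0, -0.3, 4.9]
width: 17.2
grasp_force: 30.0
```

Emit:
step_arm(plan=[[-1,0,0,-0.3,0,0,0],[-1,0,0,-0.6,0,0,0],[-1,0,0,-0.7,0,0,0],[-1,-0.2,0.25,-0.4,0,0,0],[-1,-0.4,0.5,0,0,0,0],[-1,-0.5,0.7,0,0,0,0],[-1,-0.5,0.7,0,0,0,0],[-1,-0.5,0.7,0,0,0,0],[-1,-0.5,0.7,0,0,0,0],[-1,-0.36,0.45,0,0,0,0],[-1,-0.2,0.25,0,0,0,0],[-1,0,0,0,0,0,0],[-1,0,0,0,0,0,0]])

```text
t: 22.88
ee_pos: [629.7, 6.5, 149.1]
orientation: [-0.361, -3.12, 0.001]
ft_force: [0.4, 1.0, -0.6]
width: 17.1
grasp_force: 30.0
```

Run:
```python
from h import *
o,d=look("w8"); delta(o,[631,6.8,65]); print(o["width"],o["ft_force"].round(1))
for cam in("side","scene"): look("w8"+cam,cam)
```

```text
shift [-0.02  0.01  1.68] dist 1.68 yaw x 2.9109 tilt [-0.07 -0.01] t 22.88 pos [629.7   6.5 149.1]
17.107569123581936 [ 0.4  1.  -0.6]
```

View pics/w8.png

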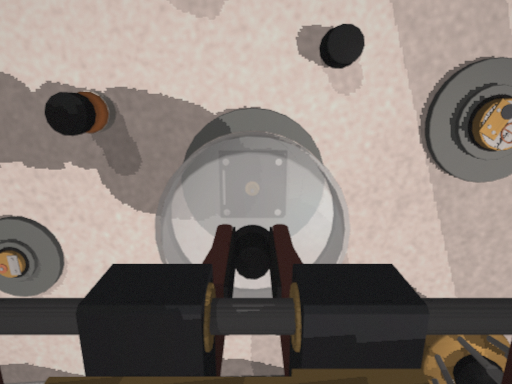

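Wrist view: the held cover spans columns 156–347 with its top edge near row 133. Below it the quartz shaft shows at (252,188). I'll measure the hold offset numerically.

Run:
```python
from h import *
o,d=pickle.load(open("w8.pkl","rb")); im=d["pixels"].astype(int); T=d["T_tool_cam"]; Ti=np.linalg.inv(T)
def px(p): q=Ti@np.append(p,1); return (d["fx"]*q[0]/q[2]+d["cx"],d["fy"]*q[1]/q[2]+d["cy"])
print("rows 100-160:",im[100:160,252].sum(1)//3)
print("rows 220-290:",im[220:290,252].sum(1)//3)
print("depth 100-160:",d["depth"][100:160:4,252].round())
for h in(0,16,30): print("cover",h,np.round([px((s*56*a,s*56*b,49.4-h)) for a,b in((1,0),(0,1)) for s in(1,-1)],1).tolist())
print("knob top",np.round([px((a,b,-16.6)) for a,b in((9,0),(-9,0),(0,9),(0,-9),(0,0))],1).tolist())
sub=d["pixels"][90:300,140:370,::-1]
cv2.imwrite("pics/w8c.png",cv2.resize(np.clip(sub.astype(float)*1.3,0,255).astype(np.uint8),(657,600),interpolation=cv2.INTER_CUBIC))
```

```text
rows 100-160: [199 201 203 203 203 203 183 115  87 109 108 109 109 107 109 109 108 109
 108 109 108 109 109 109 109 109 108 108 111 108 110 109 107 105 102  99
 107 127 129 130 132 130 131 129 131 131 132 132 132 128 116 111 124 137
 144 146 146 147 147 148]
rows 220-290: [171 170 170 168 138  44  19  23  21  24  23  22  20  20  20  16  16  22
  17  18  22  14  19  22  18  15  20  21  25  26  25  24  23  24  19  21
  26  21  22  25  24  23  23  23  23  24  25  24  26  26  24  24  23  19
  25  24  24  22  68 142 193 192 192 194 194 194 195 195 179 135]
depth 100-160: [299. 301. 295. 295. 295. 297. 299. 299. 203. 181. 178. 176. 174. 171.
 172.]
cover 0 [[250.3, 125.1], [250.7, 288.4], [336.2, 212.2], [164.8, 212.3]]
cover 16 [[250.1, 127.3], [250.6, 301.6], [342.5, 220.7], [158.3, 220.8]]
cover 30 [[250.0, 129.5], [250.5, 314.8], [348.8, 229.2], [151.7, 229.3]]
knob top [[249.7, 240.0], [249.8, 275.2], [269.1, 257.9], [230.5, 257.9], [249.8, 257.9]]
```

View pics/w8c.png

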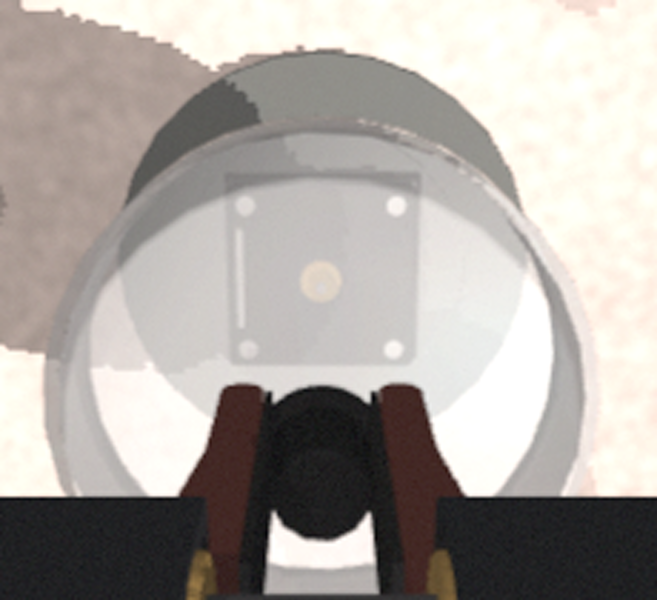

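Emit:
step_arm(plan=[[-1,0,0.01,0.3,0,0,0],[-1,0,0,0.5,0,0,0],[-1,0,0,0.5,0,0,0],[-1,0,0,0.25,0,0,0],[-1,0,0,0.1,0,0,0],[-1,0,0,0.08,0,0,0],[-1,0,0,0.04,0,0,0],[-1,0,0,0,0,0,0],[-1,0,0,0,0,0,0]])

```text
t: 24.15
ee_pos: [631.2, 7.6, 61.1]
orientation: [0.361, 3.12, 0.0]
ft_force: [0.8, -0.0, -1.5]
width: 17.6
grasp_force: 30.0
```

Emit:
step_arm(plan=[[-1,0,0,0.03,0,0,0],[-1,0,0,0.02,0,0,0],[-1,0,0,0.02,0,0,0],[-1,0,0,0,0,0,0],[-1,0,0,0,0,0,0]])

```text
t: 24.78
ee_pos: [630.9, 7.6, 57.4]
orientation: [-0.361, -3.121, 0.0]
ft_force: [-1.9, -0.2, 4.0]
width: 16.9
grasp_force: 30.0
```

Emit:
step_arm(plan=[[-0.5,0,0,0,0,0,0],[0,0,0,0,0,0,0],[0,0,0,0,0,0,0],[0,0,0,-0.2,0,0,0],[0,0,0,-0.6,0,0,0],[0,-0.3,0,-0.7,0,0,0],[0,-0.3,0,-0.6,0,0,0],[0,0,0,0,0,0,0],[0,0,0,0,0,0,0]])

```text
t: 25.9
ee_pos: [659.1, 0.8, 161.4]
orientation: [-0.361, -3.119, 0.0]
ft_force: [-0.7, 0.6, 0.8]
width: 44.0
grasp_force: 0.0
```

Run:
```python
from h import *
o,d=look("w9"); delta(o,[439.3,164.3,150]); p=to_px(d,[631,7.3,8],o); x,y=p.astype(int)
y0=max(0,y-100); print(x-100,y0)
cv2.imwrite("pics/w9c.png",cv2.resize(d["pixels"][y0:y0+200,x-100:x+100,::-1],(600,600),interpolation=cv2.INTER_CUBIC))
```

```text
shift [5.03 2.18 0.24] dist 5.48 yaw x 2.9114 tilt [-0.09  0.  ] t 25.9 pos [659.1   0.8 161.4]
150 46
```

View pics/w9c.png

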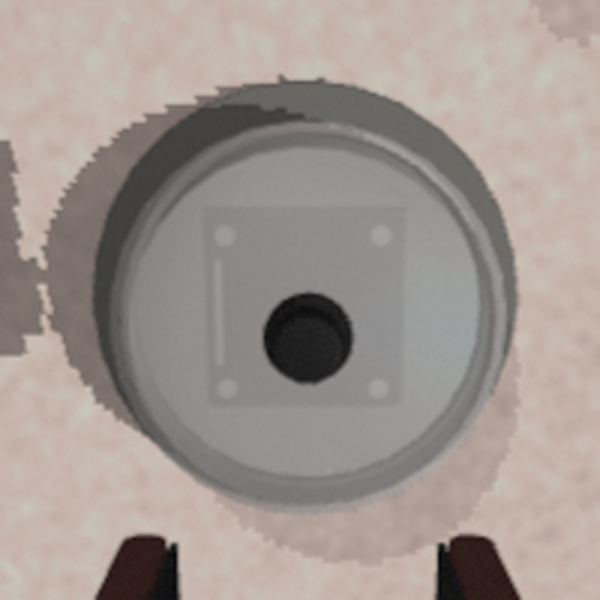

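Run:
```python
from h import *
o,d=pickle.load(open("w9.pkl","rb"))
M=R.from_rotvec(o["orientation"]).as_matrix()[:2,:2]
f=lambda x,y,z:onz(d,(150+x/3,46+y/3),z,o)[:2]
t=lambda p:(M.T@(p-o["ee_pos"][:2])).round(1)
print("knob bottom edge",t(f(308,383,74)),"-> centre x +9; left/right",t(f(266,345,74)),t(f(352,345,74)))
print("flange l,r",t(f(94,290,8)),t(f(515,290,8)),"top",t(f(308,81,8)))
print("rim top edge?",t(f(308,122,8)), "bottom shoulder", t(f(308,510,38)),t(f(308,510,30)),t(f(308,510,8)),"right rim",t(f(508,300,8)),t(f(508,300,30)),"left",t(f(112,300,8)),t(f(112,300,30)))
```

```text
knob bottom edge [17.6  1.4] -> centre x +9; left/right [27.2 -8.9] [27.1 12.3]
flange l,r [ 32.6 -64.3] [32.4 65.1] top [93.3  1.5]
rim top edge? [81.9  1.5] bottom shoulder [-28.5   1.4] [-31.3   1.4] [-39.    1.4] right rim [29.4 63.1] [32.3 58.8] left [ 29.5 -59. ] [ 32.4 -54.8]
```

Crop: the large cover sits concentric within about 1.5 mm, with its knob at (308,340) and flange showing around it, and it rests at the expected height. On to the medium clear cover.

Emit:
step_arm(plan=[[0,0.3,0.12,0.03,0,0,0],[0,0.6,0.26,0.03,0,0,0],[0,0.6,0.26,0.03,0,0,0],[0,0.6,0.26,0.03,0,0,0],[0,0.6,0.26,0.03,0,0,0],[0,0.6,0.26,0.03,0,0,0],[0,0.6,0.26,0.03,0,0,0],[0,0.6,0.26,0.03,0,0,0],[0,0.5,0.24,0,0,0,0],[0,0,0,0,0,0,0],[0,0,0,0,0,0,0]])

```text
t: 27.32
ee_pos: [441.4, 163.9, 150.0]
orientation: [-0.36, -3.121, 0.0]
ft_force: [0.2, 0.2, -0.2]
width: 43.8
grasp_force: 0.0
```

Run:
```python
from h import *
knob('w10',(439.3,164.3),62)
o,d=pickle.load(open("w10.pkl","rb")); im=d["pixels"].astype(int)
p=to_px(d,[439,164,42],o).astype(int); print("colours at dome",[im[p[1]+a,p[0]+b].tolist() for a,b in((-30,0),(0,-30),(0,30))])
```

```text
pred [250.7 193.1] blob [250.8 189.2] 649 ell [250.7 189.2] [26.8 29. ]
knob [437.8 164.7  56. ]
depth pt [436.2 165.3  62. ]
shift [ 0.07 -0.    2.12] dist 2.12 yaw x 2.9121 tilt [-0.01 -0.01] t 27.32 pos [441.4 163.9 150. ]
crop 175 114
colours at dome [[164, 160, 157], [156, 150, 148], [171, 171, 172]]
```

Emit:
step_arm(plan=[[0,0.05,-0.02,0.5,0,0,0],[0,0,0,0.7,0,0,0],[0,0,0,0.5,0,0,0],[0,0,0,0.25,0,0,0],[0,0,0,0.12,0,0,0],[0,0,0,0.02,0,0,0],[0,0,0,0,0,0,0],[-1,0,0,0,0,0,0],[-1,0,0,0,0,0,0],[-1,0,0,0,0,0,0],[-1,0,0,0,0,0,0],[-1,0,0,0,0,0,0]])

```text
t: 28.88
ee_pos: [439.0, 163.6, 45.9]
orientation: [0.361, 3.121, 0.0]
ft_force: [-1.1, 0.5, 4.3]
width: 17.0
grasp_force: 30.0
```

Emit:
step_arm(plan=[[-1,0,0,-0.3,0,0,0],[-1,0,0,-0.6,0,0,0],[-1,0,0,-0.7,0,0,0],[-1,-0.25,0.15,-0.4,0,0,0],[-1,-0.5,0.3,0,0,0,0],[-1,-0.6,0.35,0,0,0,0],[-1,-0.6,0.35,0,0,0,0],[-1,-0.6,0.35,0,0,0,0],[-1,-0.5,0.3,0,0,0,0],[-1,-0.32,0.18,0,0,0,0],[-1,0,0,0,0,0,0],[-1,0,0,0,0,0,0]])

```text
t: 30.38
ee_pos: [624.6, 221.1, 145.8]
orientation: [-0.361, -3.12, 0.001]
ft_force: [-0.4, -0.6, -0.6]
width: 17.0
grasp_force: 30.0
```

Run:
```python
from h import *
from workcell import get_obs
delta(get_obs(),[626,221.3,54.5])
```

```text
shift [-0.03  0.01  1.83] dist 1.83 yaw x 2.9114 tilt [-0.06 -0.02] t 30.38 pos [624.6 221.1 145.8]
```

Emit:
step_arm(plan=[[-1,0,0,0.3,0,0,0],[-1,0,0,0.5,0,0,0],[-1,0,0,0.5,0,0,0],[-1,0,0,0.25,0,0,0],[-1,0,0,0.12,0,0,0],[-1,0,0,0.06,0,0,0],[-1,0,0,0.04,0,0,0],[-1,0,0,0,0,0,0],[-1,0,0,0,0,0,0]])

```text
t: 31.5
ee_pos: [625.8, 221.6, 57.6]
orientation: [0.361, 3.12, 0.0]
ft_force: [0.1, 0.4, -1.0]
width: 17.1
grasp_force: 30.0
```

Emit:
step_arm(plan=[[-1,0,0,0.03,0,0,0],[-1,0,0,0.02,0,0,0],[-1,0,0,0.02,0,0,0],[-1,0,0,0,0,0,0],[-1,0,0,0,0,0,0]])

```text
t: 32.12
ee_pos: [625.5, 221.5, 53.9]
orientation: [-0.361, -3.121, 0.0]
ft_force: [-2.3, -0.5, 4.5]
width: 17.0
grasp_force: 30.0
```

Emit:
step_arm(plan=[[-0.5,0,0,0,0,0,0],[0,0,0,0,0,0,0],[0,0,0,0,0,0,0],[0,0,0,-0.2,0,0,0],[0,0,0,-0.6,0,0,0],[0,-0.3,0,-0.7,0,0,0],[0,-0.3,0,-0.6,0,0,0],[0,0,0,0,0,0,0],[0,0,0,0,0,0,0]])

```text
t: 33.25
ee_pos: [653.8, 214.5, 157.9]
orientation: [-0.361, -3.119, 0.001]
ft_force: [0.1, -0.4, 0.1]
width: 43.7
grasp_force: 0.0
```

```bash
cat > chk.py <<'E'
from h import *
import sys
def chk(name,c,hk,rf,rc):
    """apparent knob-top centre and flange edges, tool axes, relative to TCP"""
    o,d=pickle.load(open(name+".pkl","rb")); im=d["pixels"].astype(int)
    M=R.from_rotvec(o["orientation"]).as_matrix()[:2,:2]
    t=lambda p,z:(M.T@(onz(d,p,z,o)[:2]-o["ee_pos"][:2])).round(1)
    g=im.max(2); b,a,m=blob(g<60,to_px(d,[*c,8+hk],o),25); ys,xs=np.where(m)
    x0,x1,y1=xs.min(),xs.max(),ys.max()
    yw=[ys_ for ys_ in (y1-12,)]; r=np.where(m[y1-12])[0]
    k=t(((r.min()+r.max())/2,y1-12),8+hk); kb=t(((x0+x1)/2,y1+.5),8+hk)
    print("knob area",a,"centre: x",kb[0]+9,"y",k[1])
    # expected flange centre pixel, scan for bright bench outside grey flange
    for lab,p,dirn in(("top",to_px(d,[*c,8],o),(0,-1)),("left",to_px(d,[*c,8],o),(-1,0)),("right",to_px(d,[*c,8],o),(1,0))):
        p=p.copy(); 
        if lab!="top": p[1]-=10
        prof=[]
        for s in range(20,140):
            q=(p+np.array(dirn)*s).round().astype(int)
            if 0<=q[1]<384 and 0<=q[0]<512: prof.append((s,int(im[q[1],q[0]].sum()//3),im[q[1],q[0],0]-im[q[1],q[0],2]))
        # flange is neutral grey: last pixel with low red-blue difference
        n=[s for s,v,w in prof if w<8 and v<140]; s=n[-1] if n else None
        rb=[int(w) for _,_,w in prof]; print(lab,s, t(p+np.array(dirn)*(s+.5),8) if s else None)
        print("  ",[f"{s_}:{v}/{int(w)}" for s_,v,w in prof if s and abs(s_-s)<5])
E
python3 - <<'E'
from chk import *
o,d=look("w11"); delta(o,[431.3,-1.6,150])
chk("w9",(631,7.3),66,66,56)
chk("w11",(626.3,222.2),62,54,44)
E
```

```text
shift [ 3.35 -5.22  0.17] dist 6.21 yaw x 2.9113 tilt [-0.08 -0.02] t 33.25 pos [653.8 214.5 157.9]
knob area 665 centre: x 27.5 y 0.9
top 74 [94.  0.]
   ['70:103/5', '71:104/4', '72:103/6', '73:101/5', '74:93/5', '75:166/16', '76:189/17', '77:190/17', '78:189/18']
left 69 [ 38. -64.]
   ['65:63/1', '66:63/1', '67:63/1', '68:63/3', '69:63/1', '70:83/10', '71:105/15', '72:115/16', '73:115/17']
right 69 [37.9 63.7]
   ['65:145/4', '66:129/4', '67:107/5', '68:107/5', '69:107/6', '70:133/12', '71:169/22', '72:186/24', '73:185/25']
knob area 654 centre: x 28.9 y 1.3
top 59 [80.7  1.3]
   ['55:92/3', '56:92/5', '57:91/4', '58:91/4', '59:76/2', '60:142/20', '61:164/26', '62:167/25', '63:169/24']
left 56 [ 37.7 -50.1]
   ['52:65/1', '53:65/1', '54:66/1', '55:65/3', '56:62/3', '57:98/12', '58:116/17', '59:115/17', '60:113/16']
right 57 [37.6 53.5]
   ['53:96/5', '54:97/4', '55:95/5', '56:97/4', '57:98/3', '58:109/10', '59:143/20', '60:163/25', '61:162/25']
```

Both covers are centred within about 2 mm on their flanges. On to the small cover.

Emit:
step_arm(plan=[[0,0.2,-0.32,0.02,0,0,0],[0,0.39,-0.6,0.02,0,0,0],[0,0.39,-0.6,0.02,0,0,0],[0,0.39,-0.6,0.02,0,0,0],[0,0.39,-0.6,0.02,0,0,0],[0,0.39,-0.6,0.02,0,0,0],[0,0.39,-0.6,0.02,0,0,0],[0,0.39,-0.6,0.02,0,0,0],[0,0.39,-0.65,0,0,0,0],[0,0,0,0,0,0,0],[0,0,0,0,0,0,0]])

```text
t: 34.67
ee_pos: [434.2, 1.1, 150.3]
orientation: [-0.361, -3.12, -0.0]
ft_force: [-0.0, -0.3, -0.3]
width: 44.3
grasp_force: 0.0
```

Run:
```python
from h import *
knob('w12',(431.3,-1.6),58)
```

```text
pred [246.5 191.6] blob [247.  188.2] 631 ell [247.  188.2] [26.4 28.7]
knob [430.3  -1.   52. ]
depth pt [428.8  -0.6  57. ]
shift [ 0.07 -0.06  2.21] dist 2.21 yaw x 2.9111 tilt [-0.02  0.01] t 34.67 pos [434.2   1.1 150.3]
crop 172 113
```

Emit:
step_arm(plan=[[0,0.07,-0.08,0.5,0,0,0],[0,0,0,0.7,0,0,0],[0,0,0,0.5,0,0,0],[0,0,0,0.3,0,0,0],[0,0,0,0.14,0,0,0],[0,0,0,0.04,0,0,0],[0,0,0,0,0,0,0],[-1,0,0,0,0,0,0],[-1,0,0,0,0,0,0],[-1,0,0,0,0,0,0],[-1,0,0,0,0,0,0],[-1,0,0,0,0,0,0]])

```text
t: 36.22
ee_pos: [430.0, -2.3, 41.8]
orientation: [0.361, 3.12, 0.0]
ft_force: [-1.2, 0.4, 3.4]
width: 17.1
grasp_force: 30.0
```

Emit:
step_arm(plan=[[-1,0,0,-0.3,0,0,0],[-1,0,0,-0.6,0,0,0],[-1,0,0,-0.7,0,0,0],[-1,-0.3,-0.15,-0.56,0,0,0],[-1,-0.6,-0.3,0,0,0,0],[-1,-0.7,-0.35,0,0,0,0],[-1,-0.7,-0.35,0,0,0,0],[-1,-0.7,-0.35,0,0,0,0],[-1,-0.7,-0.35,0,0,0,0],[-1,-0.7,-0.35,0,0,0,0],[-1,-0.7,-0.35,0,0,0,0],[-1,-0.7,-0.35,0,0,0,0],[-1,-0.6,-0.35,0,0,0,0],[-1,-0.5,-0.24,0,0,0,0],[-1,-0.2,-0.1,0,0,0,0],[-1,0,0,0,0,0,0],[-1,0,0,0,0,0,0]])

```text
t: 38.35
ee_pos: [733.7, -257.2, 149.7]
orientation: [-0.36, -3.12, -0.001]
ft_force: [0.5, -0.7, -0.8]
width: 17.1
grasp_force: 30.0
```

Run:
```python
from h import *
o,d=look("w13"); im=d["pixels"].astype(int); p=to_px(d,[651.5,-238.6,14],o); print(p)
delta(o,[651.5,-238.6,50.5])
x,y=p.astype(int)
rb=im[:,:,0]-im[:,:,2]; v=im.sum(2)//3
m=((rb<9)&(v<150)).astype(np.uint8); w=np.zeros_like(m); cv2.circle(w,(x,y),62,1,-1); m=cv2.morphologyEx(m&w,cv2.MORPH_OPEN,np.ones((3,3)))
_,ct=quad(m); h=cv2.convexHull(ct); e=cv2.fitEllipse(h); print("flange",e,cv2.contourArea(h)); P=onz(d,e[0],8,o); print(P.round(1))
q=np.array([onz(d,c,8,o)[:2] for c in h[:,0].astype(float)]); print("circle",cv2.minEnclosingCircle(q.astype(np.float32)))
m2=((rb>35)).astype(np.uint8)&w; ys,xs=np.where(m2); print("brass",xs.min(),xs.max(),ys.min(),ys.max(),onz(d,((xs.min()+xs.max())/2,(ys.min()+ys.max())/2),21,o).round(1))
```

```text
[250.07130395  82.85121552]
shift [ 1.68 -0.01  1.99] dist 2.6 yaw x 2.9118 tilt [-0.06  0.03] t 38.35 pos [ 733.7 -257.2  149.7]
flange ((254.890869140625, 83.81134796142578), (96.7392349243164, 101.32023620605469), 0.29487189650535583) 7647.0
[ 652.9 -234.8    8. ]
circle ((654.3790283203125, -235.0587615966797), 41.34099197387695)
brass 239 271 68 102 [ 654.3 -235.1   21. ]
```

Emit:
step_arm(plan=[[-1,0.5,0.02,0,0,0,0],[-1,0.6,0.02,0.2,0,0,0],[-1,0.56,0,0.4,0,0,0],[-1,0,0,0.5,0,0,0],[-1,0,0,0.4,0,0,0],[-1,0,0,0.2,0,0,0],[-1,0,0,0.06,0,0,0],[-1,0,0,0,0,0,0],[-1,0,0,0,0,0,0]])

```text
t: 39.52
ee_pos: [654.8, -237.4, 62.4]
orientation: [0.361, 3.12, -0.001]
ft_force: [-0.1, 0.0, -0.1]
width: 17.5
grasp_force: 30.0
```

Run:
```python
from h import *
from workcell import get_obs
delta(get_obs(),[653.2,-236.3,49.8])
```

```text
shift [0.04 0.01 0.25] dist 0.26 yaw x 2.9114 tilt [ 0.07 -0.03] t 39.52 pos [ 654.8 -237.4   62.4]
```

Emit:
step_arm(plan=[[-1,0.02,0.01,0.1,0,0,0],[-1,0,0,0.07,0,0,0],[-1,0,0,0.04,0,0,0],[-1,0,0,0.03,0,0,0],[-1,0,0,0,0,0,0],[-1,0,0,0,0,0,0]])

```text
t: 40.28
ee_pos: [653.3, -236.4, 50.0]
orientation: [-0.361, -3.121, -0.0]
ft_force: [-2.9, 0.5, 3.0]
width: 17.0
grasp_force: 30.0
```

Contact at the expected height, so I'll release, rise and check.

Emit:
step_arm(plan=[[-0.5,0,0,0,0,0,0],[0,0,0,0,0,0,0],[0,0,0,0,0,0,0],[0,0,0,-0.2,0,0,0],[0,0,0,-0.6,0,0,0],[0,-0.3,0,-0.7,0,0,0],[0,-0.3,0,-0.6,0,0,0],[0,0,0,0,0,0,0],[0,0,0,0,0,0,0]])

```text
t: 41.4
ee_pos: [681.6, -243.0, 153.9]
orientation: [-0.361, -3.119, -0.0]
ft_force: [-0.1, -0.2, -0.6]
width: 44.0
grasp_force: 0.0
```

Run:
```python
from chk import *
o,d=look("w14")
chk("w14",(653.5,-235),58,42,33)
# knob heights/positions by two views, oil bottle and loupe unchanged
D={n:look("e"+n,n)[1] for n in("scene","side")}; O={n:pickle.load(open(n+"0.pkl","rb"))[1] for n in D}
for k,P in dict(L=(630,6.5,64),M=(625.5,221.5,60),S=(652.5,-236.5,56)).items():
    rs=[]
    for n,d in D.items():
        c,a,_=blob(d["pixels"].max(2)<62,to_px(d,np.array(P)),8)
        if c is None: print(k,n,"hidden");continue
        rs.append(ray(d,c))
    if len(rs)==2: print(k,*[np.round(x,1) for x in tri(rs)])
for lab,a in dict(loupe=(463,338),bottle=(366,400)).items():
    q=np.array(a)*.64
    for X in(O,D): print(lab,np.round(blob(X["scene"]["pixels"].max(2)<62,q,10)[0],1))
```

```text
knob area 665 centre: x 27.4 y 1.0
top 45 [68.9  1.4]
   ['41:97/3', '42:98/4', '43:98/5', '44:97/3', '45:96/4', '46:98/9', '47:156/22', '48:175/26', '49:173/26']
left 44 [ 38.2 -38.6]
   ['40:61/2', '41:61/3', '42:61/3', '43:60/4', '44:76/7', '45:99/13', '46:108/16', '47:107/15', '48:108/16']
right 44 [38.1 41.3]
   ['40:99/5', '41:99/4', '42:100/4', '43:98/4', '44:101/4', '45:116/10', '46:152/20', '47:174/25', '48:174/27']
L [632.6   7.4  62.7] [0.9 0.9]
M [625.7 221.9  58.7] [1. 1.]
S [ 655.6 -236.6   53.5] [1.7 1.7]
loupe [295.9 216.5]
loupe [295.8 216.6]
bottle [233.6 255.2]Traceback (most recent call last):
  File "<stdin>", line 15, in <module>
    return _wrapfunc(a, 'round', decimals=decimals, out=out)
    return _wrapit(obj, method, *args, **kwds)
    result = getattr(arr, method)(*args, **kwds)
TypeError: unsupported operand type(s) for *: 'NoneType' and 'float'
```

All three knobs stand about 9 mm higher than they did on the bench, so the covers are home on the 8 mm flanges. The bottle is probably hidden from the scene camera by the arm, so I'll check it in the side view and then hand in.

Run:
```python
from h import *
from workcell import ctrl,get_obs
a=pickle.load(open("side0.pkl","rb"))[1]; b=pickle.load(open("eside.pkl","rb"))[1]
for X in(a,b): print(np.round(blob(X["pixels"].max(2)<62,np.array((463,320))*.64,8)[0],1))
print(get_obs()["width"],get_obs()["t"]); print(ctrl.close_job())
```

```text
[296.1 205.1]
[296.2 205.2]
43.69656665707582 41.55
the job is handed in; nothing more can be done
None
```

The job is handed in at about 42 s: both movements are on their pads, and all three trays have their own clear covers, within about 2 mm of centre and resting on the flanges, with the oil bottle and loupe where they stood.

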